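# Roll test of a toy car from a locked start gate

## Robot

A 7-joint arm with a two-finger parallel gripper is mounted at the origin on the work surface. World frame = base frame: x ahead of the robot, y to its left, z up, the work surface at z = 0. Lengths are in m, angles in rad, forces in N, time in s.
With the tool pointing down it reaches from about 0.425 to 0.825 m from the base axis. Payload 3.6 kg.
Tool frame: the origin (TCP) lies at the very end of the fingers, on their centre line; the grasp point (between the pads) lies bot.grasp_offset behind it (bot.grasp_offset is the distance from the TCP to the grasp point, in m); z points along the fingers, y is the direction in which the jaws open and shut (so a half turn about z gives the same grasp; the last joint's range is limited). The gripper opens to 85 mm and grips with 20 to 120 N. Pads are 22 mm wide; open, the fingers measure 114 mm over their backs; the gripper's body (76 mm by 85 mm) begins 54 mm behind the grasp point. The pads swing forward as they close: fully open they stand 13 mm farther back than shut.
Start: joints at [1.24, 0.615, -0.013, 1.423, 0.008, 1.103, -0.04], TCP at [0.194, -0.62, 0.231] pointing down, gripper open.
Joint ranges: [-3.12, 3.12], [-0.3, 2.06], [-1.34, 1.32], [0.26, 2.42], [-1.36, 4.5], [0.01, 1.98], [-2.84, 2.84]. Speed limits (rad/s): [2.79, 2.79, 3.14, 3.14, 3.14, 3.14, 3.14].

## Interface

Orientations are given as a unit quaternion [w, x, y, z].
In Python, from station import bot gives the robot as it stands.
- The arm moves only by the tool arm_command, never from a script. Its argument "motion" is a list of rows, each a list of 5 numbers: the finger opening in mm, from 0 to 85.4, then the shift along the tool's x, y, z in mm, then the turn about the tool's z in rad. In form: [[jaw, tx, ty, tz, turn], ...]. A call has exactly 8 rows; each row shifts and turns the commanded pose from where the row before left it, along the tool's axes as they then stand; what a row does not reach is not made up. A row lasts 1/12 s, in which the tool goes at most 41.7 mm and 7.16 degrees, less where a joint would pass 70% of its speed; a pose out of reach is approached as far as the arm can. A call is refused whole if a number of a shift passes 41.7 or a number of a turn 0.125, either way. A call with a gripper value outside its range is refused whole. The fingers move at their own pace and stop on an object; "newtons" is the grip in N (left out, the last holds). Time passes only in rows, so rows that do not move let the fingers close, or fill a call up. It gives the time, the measured TCP pose, the force and the opening at its end, in the units of the state.
- bot.state(): the state, without advancing time (a new reading comes with each control period).
- bot.capture(name): name is "scene" or "top" or "wrist"; returns a dict with "color" (420x560x3 uint8, red, green, blue), "range_z" (420x560 float32, m along the optical axis (not along the pixel's ray), 0 where there is no reading), "fx", "fy", "cx", "cy" (pixels), "position" and "rotation" of the camera in the world; the wrist camera has in their place "tool_from_camera" (4x4, takes a point from camera to tool coordinates, whose origin is the TCP and whose axes are the flange's). Camera axes: x right, y up, looking along -z (the intrinsics and any distortion apply to the point x, -y, -z); pixel columns grow to the right and rows downward; lengths in m; the calibration is good to about 2 mm. A picture is of the moment at which its call begins: read the wrist's pose just before it.
- bot.finish_job(): hands the job in, once; it reports no verdict.
The state is a dict: "t": time; "joint_pos": joint angles; "qvel": joint speeds; "effort": joint torques, N m; "tool_pos": TCP position; "tcp_rot": TCP orientation; "force": force on the tool from outside, world axes, zero at the start; "torque": the same for the moment, N m; "finger_gap": opening from 0.0 (shut) to 1.0 (fully open).
Only numpy, scipy, OpenCV 4.12 (cv2) and the standard library are available. Lean on these libraries where they do the work, as an engineer would, in place of code of your own. Each camera call takes 0.05 s, during which the arm holds its last target.

## Task

Give the finished toy car its roll test: slide the safety catch on the ramp's sloping control panel all the way open, then press the big release button it was covering right down and keep it down until the car has rolled clear of the start gate. When the car has come to rest against the stop at the foot of the ramp, slide the catch fully closed over the button again and let go. Do not touch the car, and leave the other things on the bench where they are.

Things in the scene. Friction and masses are not known exactly. Their poses are not given: they have to be found in the camera images.
- ramp: Plywood test ramp, fixed to the bench. Origin on the bench, straight below the panel's centre; x points downhill along the ramp (level), y from the panel to the track, z up. Track deck 550 x 100 mm, centre line at y 62 mm, falling 10 degrees to +x: top 214 mm high at its upper end (x -0.18), 118 mm at its lower end (x 0.36), where a 40 mm high stop stands.
- panel (a point): Centre of the aluminium control panel on the ramp's -y side, 210 mm long (along ramp x), 79 mm wide, sloping 35 degrees, facing -y and up: outward normal (0, -0.574, 0.819) in ramp axes. This point is 83 mm high. Rails 24 mm high run along both long edges. The deck, 12 mm thick with an 18 mm rail on it, overhangs from y 12 mm: an upright tool meets it; lean the tool to the normal.
- gate_mark (a point): Where the small steel start gate stands up through the track (at deck level, ramp x -0.045). It rises 24 mm and holds the car back by its nose; it sinks 2 mm for each mm that the button is pressed.
- catch_grip (a point): Point in the safety catch's fin, 40 mm above the panel face. The catch is a steel plate 80 mm long (ramp x) by 66 mm, top 22 mm above the panel; on its middle a fin stands along the panel's normal: 14 mm thick along the sliding direction, 50 mm wide up the slope, 34 mm high (this point is 16 mm below its free edge).
- catch (a joint): Position of the safety catch in m: 0 = fully closed over the button, 0.085 = fully open, slid level along the panel towards +x of the ramp. It may start up to 10 mm ajar. It stays where it is left; moving it takes about 3 N.
- button_top (a point): Centre of the face of the black mushroom release button, 44 mm across, standing 14 mm above the panel face at ramp x -0.045, on the panel's centre line; pressed straight into the panel. Under the closed catch it is out of reach.
- button (a joint): How far the release button is pressed in m: 0 = out, 0.012 = right down. A spring resists with 3 N at first and about 7 N when right down, and pushes it out again. The car is free from about 0.008; keep it down until the car's tail has passed the gate, about a second after the press.
- car: Finished pale wooden toy car on four dark wheels, 120 mm long, 64 mm wide, 45 mm high, in the track behind the gate. Origin midway between the wheels at track level, x to its nose (downhill). It starts near ramp x -0.11; its tail is past the gate beyond x 0.03, and it rests against the stop near x 0.27. It takes about 2 to 3 s to roll down.
- blank: Bystander: unfinished wooden car body without wheels, 120 x 44 x 38 mm, lying on the bench in front of the panel; origin under its centre.
- sander: Bystander: cork and wood sanding block, 100 x 60 x 34 mm, on the bench; origin under its centre.
- glue: Bystander: glue bottle, 64 mm across and 170 mm high, standing behind the ramp; origin under its centre.
- mallet: Bystander: hammer with a wooden handle, 240 mm long, lying on the bench along its x.
Not all that is in view belongs to the job. Leave any blue or green look-alike of the car alone.

How it is judged:
By the outcome, as a careful person would: the job done as asked, in the order asked, and still so for the second after the job is handed in, with the robot touching nothing.
It also fails if it takes over 64 s, if anything falls off the work surface, if the arm or the gripper's body presses on something with over 40 N, if the wrist force passes 120 N, or if a joint passes its speed limit or range.

## Working session

There is one attempt and no reset: what is moved stays moved. The work goes in short steps, Python scripts to look and compute and a tool call to move; the robot and the scene stay as the last step left them, time stands still between calls to the robot, and variables do not carry over. Pictures are saved under pics/ and viewed, and the job is handed in when it is done.

Besides the shell and the picture viewer there is one more tool, called after "Emit:" as name([rows], argument=value, ...), one row to a line, values as JSON. arm_command: Moves the arm, as the interface text tells. Its arguments: {"type":"object","properties":{"motion":{"type":"array"},"newtons":{"type":"number"}},"required":["motion"]}

```bash
ls; mkdir -p pics; cat > h.py <<'E'
import numpy as np, cv2
from station import bot
def save(n,im): cv2.imwrite('pics/'+n+'.png',cv2.cvtColor(im,cv2.COLOR_RGB2BGR))
def pt(c,u,v,z=None):
    z=c['range_z'][v,u] if z is None else z
    p=np.array([(u-c['cx'])/c['fx']*z,-(v-c['cy'])/c['fy']*z,-z])
    return np.array(c['rotation'])@p+np.array(c['position'])
def cloud(c):
    h,w=c['range_z'].shape
    u,v=np.meshgrid(np.arange(w),np.arange(h));z=c['range_z']
    p=np.stack([(u-c['cx'])/c['fx']*z,-(v-c['cy'])/c['fy']*z,-z],-1)
    return p@np.array(c['rotation']).T+np.array(c['position'])
E
python3 - <<'E'
from h import *
import pickle
s=bot.state();print(s,bot.grasp_offset)
for n in ['scene','top']:
    c=bot.capture(n);save(n+'0',c['color']);pickle.dump(c,open(n+'0.pkl','wb'))
    print({k:v for k,v in c.items() if k not in('color','range_z')})
E
```

```text
pics
{'t': 0.0, 'joint_pos': array([ 1.24049009,  0.61592587, -0.01261972,  1.42493569,  0.0081002 ,
        1.10341316, -0.04039493]), 'qvel': array([ 1.08192146e-03, -8.58080564e-04, -1.38341549e-03, -4.75465518e-04,
        4.43483140e-04, -6.35429467e-04,  1.98142784e-05]), 'effort': array([ 6.23851956e-04, -4.69212413e+01,  2.59403419e-01, -1.71036100e+01,
        9.98279254e-03,  9.73852817e-03,  1.79158985e-05]), 'tool_pos': array([ 0.19422492, -0.61947997,  0.23012165]), 'tcp_rot': array([-1.29781244e-03,  9.88478382e-01,  1.51356389e-01, -2.17766766e-04]), 'force': array([-0.27928843, -0.99960508, -0.65260711]), 'torque': array([ 0.00880453,  0.06268337, -0.03765501]), 'finger_gap': 1.0014785690658965} 0.0187
{'fx': 393.4821489678843, 'fy': 393.4821489678843, 'cx': 278.4177899437834, 'cy': 211.3985939383061, 'position': array([1.15834979, 0.1559811 , 0.69676629]), 'rotation': array([0.53867786, 0.24000576, 0.33961361, 0.73272505])}
{'fx': 460.57938751105644, 'fy': 460.57938751105644, 'cx': 287.3872651477292, 'cy': 205.67295466539142, 'position': array([ 0.41825562, -0.04009869,  1.17004436]), 'rotation': array([-0.70288583, -0.03324113,  0.04073569,  0.70935685])}
```

View pics/scene0.png

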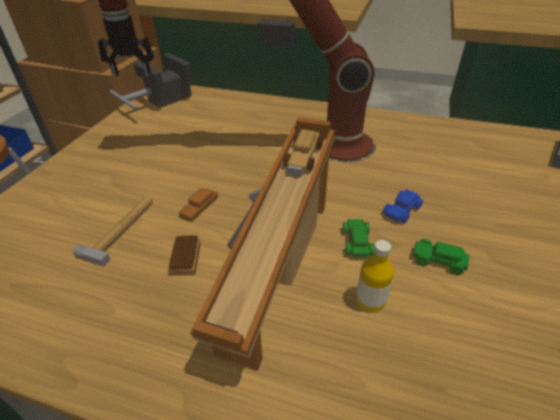

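View pics/top0.png

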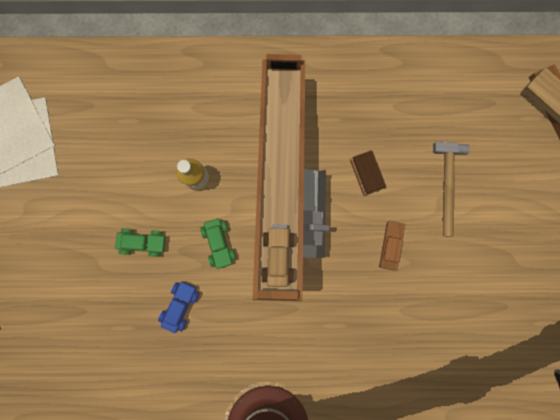

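```bash
sed -i 's/^from station.*/&\nfrom scipy.spatial.transform import Rotation as R\ndef Q(q): return R.from_quat(np.asarray(q)[[1,2,3,0]]).as_matrix()/; s/np.array(c\[.rotation.\])/Q(c["rotation"])/' h.py
python3 - <<'E'
from h import *
import pickle
c=pickle.load(open('top0.pkl','rb'))
P=cloud(c);print(P[385,150], np.array(c['range_z']).min())
for u,v in [(268,58),(302,58),(256,298),(299,298),(312,200),(312,185),(320,229),(333,229),(281,283),(279,230),(311,255),(311,170)]:
    print(u,v,P[v,u].round(4))
save('top0c',cv2.resize(c['color'][150:310,230:350],None,fx=5,fy=5,interpolation=2)[:600+0])
d=pickle.load(open('scene0.pkl','rb'))
save('sc0c',cv2.resize(d['color'][100:300,200:360],None,fx=3,fy=3,interpolation=2))
E
```

```text
[ 0.10184193  0.28836001 -0.00362125] 0.0
268 58 [ 0.861  -0.0106  0.1655]
302 58 [ 0.9347 -0.0957 -0.0028]
256 298 [0.3313 0.0142 0.2325]
299 298 [ 0.3304 -0.072   0.2331]
312 200 [ 0.547  -0.1117  0.0696]
312 185 [ 0.5824 -0.1118  0.0769]
320 229 [ 0.4739 -0.125   0.1281]
333 229 [ 0.4804 -0.1685  0.0007]
281 283 [ 0.3608 -0.0362  0.2374]
279 230 [ 0.4677 -0.0329  0.2211]
311 255 [ 0.4154 -0.1071  0.0735]
311 170 [ 0.62   -0.1103  0.071 ]
```

View pics/top0c.png

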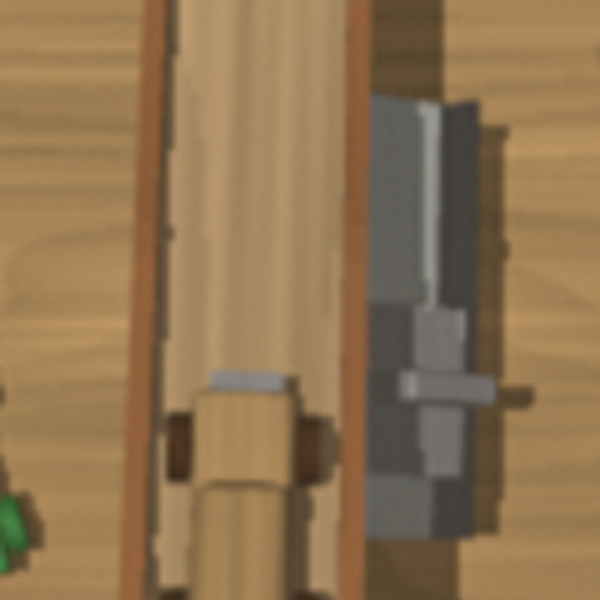

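View pics/sc0c.png

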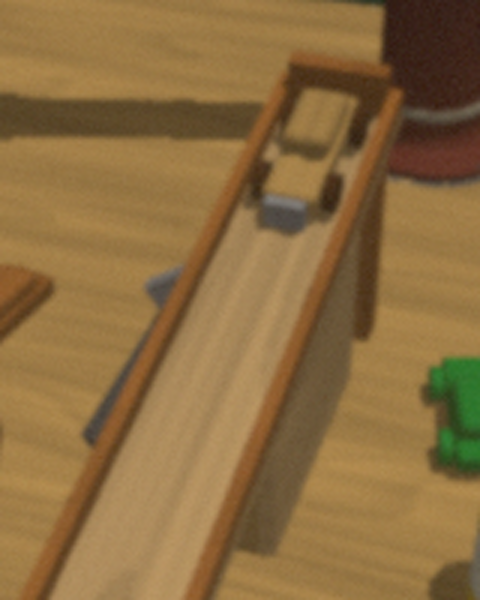

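```bash
cat > m.py <<'E'
from h import *
import pickle
c=pickle.load(open('top0.pkl','rb'))
P=cloud(c);col=c['color'].astype(int)
hsv=cv2.cvtColor(c['color'],cv2.COLOR_RGB2HSV)
print('hsv rail',hsv[120,[260,261,262,263,264,265,266]].tolist(), hsv[120,[298,300,301,302,303,304]].tolist())
ctr=[];L=[]
for side,(a,b) in {'R':(292,308),'L':(252,270)}.items():
    pts=[]
    for v in range(75,285,3):
        us=[u for u in range(a,b) if hsv[v,u,0]<14 and hsv[v,u,1]>130 and hsv[v,u,2]>90 and P[v,u,2]>0.11]
        if len(us)>=3: 
            q=np.median(P[v,us],axis=0); pts.append(q)
    pts=np.array(pts);k=np.polyfit(pts[:,0],pts[:,1],1);kz=np.polyfit(pts[:,0],pts[:,2],1)
    print(side,len(pts),'yaw',np.arctan(k[0]),'y at .5',np.polyval(k,.5),'z at .5',np.polyval(kz,.5),'slope',np.degrees(np.arctan(kz[0])), np.std(pts[:,1]-np.polyval(k,pts[:,0])),np.std(pts[:,2]-np.polyval(kz,pts[:,0])))
# panel region gray
g=(hsv[...,1]<70)&(P[...,2]>0.03)&(P[...,2]<0.2);g[:, :300]=0;g[:,335:]=0;g[:150]=0;g[270:]=0
n,lab,st,_=cv2.connectedComponentsWithStats(g.astype(np.uint8));print(st)
for x in (175,190,205,215,220,225,228,229,230,232,240,246,252):
    print(x,[(u,*P[x,u].round(3)) for u in range(304,332,3)])
E
python3 m.py
```

```text
hsv rail [[14, 145, 139], [13, 151, 133], [12, 152, 134], [13, 153, 127], [14, 136, 107], [17, 109, 101], [17, 104, 130]] [[17, 103, 171], [13, 134, 131], [13, 156, 129], [12, 152, 134], [13, 153, 132], [14, 145, 118]]
R 69 yaw -0.032468271491581525 y at .5 -0.078272416217468 z at .5 0.20250577204510722 slope -9.931398934767957 0.0007096972388894986 0.0009669653311618779
L 61 yaw -0.033265135167064794 y at .5 0.010865402023703511 z at .5 0.20320256464561476 slope -10.077100615160214 0.0006551779573321408 0.0009892265874838085
[[     0      0    560    420 233332]
 [   303    169     26     89   1868]]
175 [(304, np.float64(0.605), np.float64(-0.092), np.float64(0.088)), (307, np.float64(0.606), np.float64(-0.1), np.float64(0.082)), (310, np.float64(0.607), np.float64(-0.107), np.float64(0.078)), (313, np.float64(0.607), np.float64(-0.115), np.float64(0.076)), (316, np.float64(0.608), np.float64(-0.123), np.float64(0.067)), (319, np.float64(0.607), np.float64(-0.129), np.float64(0.072)), (322, np.float64(0.606), np.float64(-0.136), np.float64(0.078)), (325, np.float64(0.606), np.float
[... 7298 characters left out ...]
0.437), np.float64(-0.163), np.float64(-0.002))]
252 [(304, np.float64(0.423), np.float64(-0.09), np.float64(0.082)), (307, np.float64(0.423), np.float64(-0.097), np.float64(0.081)), (310, np.float64(0.423), np.float64(-0.105), np.float64(0.076)), (313, np.float64(0.422), np.float64(-0.112), np.float64(0.068)), (316, np.float64(0.422), np.float64(-0.12), np.float64(0.062)), (319, np.float64(0.422), np.float64(-0.126), np.float64(0.075)), (322, np.float64(0.422), np.float64(-0.133), np.float64(0.08)), (325, np.float64(0.422), np.float64(-0.147), np.float64(-0.002)), (328, np.float64(0.422), np.float64(-0.155), np.float64(0.001)), (331, np.float64(0.422), np.float64(-0.162), np.float64(-0.0))]
```

```bash
cat >> h.py <<'E'
YAW=-0.0328
O=np.array([.512,-.096,0])
RR=R.from_euler('z',YAW).as_matrix()
def w2r(p): return RR.T@(np.asarray(p)-O)
def r2w(p): return RR@np.asarray(p)+O
def st(target=None):
    s=bot.state();M=Q(s['tcp_rot'])
    print('t',round(s['t'],2),'ramp',(w2r(s['tool_pos'])*1000).round(1),'F',s['force'].round(1),'gap',round(s['finger_gap'],3),'j',s['joint_pos'].round(2))
    e=np.array([0,-1,0]);yt=RR.T@M[:,1]
    print('tool z',M[:,2].round(3),'turn needed',round(-(np.arctan2(-1,0)-np.arctan2(yt[1],yt[0])),4) if 0 else round(np.arctan2(yt[1],yt[0])+np.pi/2,4))
    if target is not None: print('shift mm',(M.T@(r2w(target)-s['tool_pos'])*1000).round(1))
E
python3 -c "
from h import *
st([-.067,-.067,.22])
c=bot.capture('wrist');save('w0',c['color'])"
```

```text
t 0.1 ramp [-300.4 -533.7  230.2] F [ 0.2 -0.1 -0.4] gap 1.002 j [ 1.24  0.62 -0.01  1.42  0.01  1.1  -0.04]
tool z [-0.001  0.002 -1.   ] turn needed 0.3366
shift mm [ 374.5 -363.4   11.1]
```

View pics/w0.png

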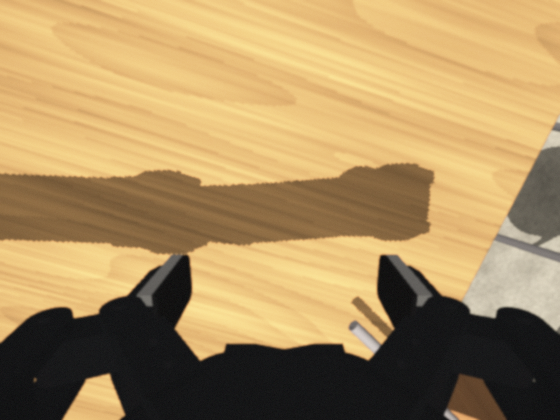

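Emit:
arm_command([
  [85,20,-20,0,0.112],
  [85,20,-20,0,0.112],
  [85,20,-25,0,0.112],
  [85,20,-30,0,0],
  [85,20,-30,0,0],
  [85,20,-30,0,0],
  [85,20,-30,0,0],
  [85,0,0,0,0],
], newtons=20)

```text
t: 0.82
tool_pos: [0.3318, -0.4195, 0.2311]
tcp_rot: [-0.003, 1.0, -0.009, 0.002]
force: [0.8, 0.7, 0.0]
finger_gap: 0.996
```

```bash
python3 -c "
from h import *
st([-.067,-.067,.22])"
```

```text
t 0.82 ramp [-169.4 -329.3  231.1] F [0.8 0.7 0. ] gap 0.996 j [ 0.83  0.44  0.05  1.76 -0.03  0.95 -0.69]
tool z [ 0.004  0.007 -1.   ] turn needed 0.0143
shift mm [ 106.2 -260.7   13.2]
```

Emit:
arm_command([
  [85,15,-35,0,0.014],
  [85,15,-35,0,0],
  [85,15,-35,0,0],
  [85,15,-35,0,0],
  [85,15,-30,0,0],
  [85,13,-25,0,0],
  [85,10,-20,0,0],
  [85,0,0,0,0],
])

```text
t: 1.48
tool_pos: [0.4354, -0.2116, 0.2312]
tcp_rot: [-0.002, 1.0, -0.018, 0.001]
force: [0.3, -0.0, 0.8]
finger_gap: 0.992
```

```bash
python3 -c "
from h import *
st([-.067,-.067,.22])
import pickle
for n in ('wrist','top'):
  c=bot.capture(n);save(n+'1',c['color']);pickle.dump(c,open(n+'1.pkl','wb'))"
```

```text
t 1.48 ramp [ -72.8 -118.   231.2] F [ 0.3 -0.   0.8] gap 0.992 j [ 0.4   0.36  0.01  1.89 -0.01  0.89 -1.19]
tool z [ 0.002  0.004 -1.   ] turn needed -0.0034
shift mm [  5.6 -51.   11.4]
```

View pics/wrist1.png

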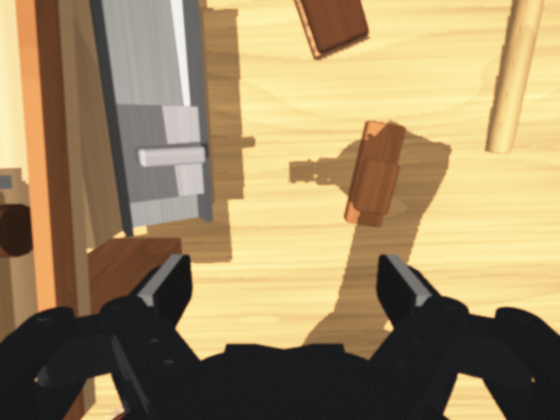

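View pics/top1.png

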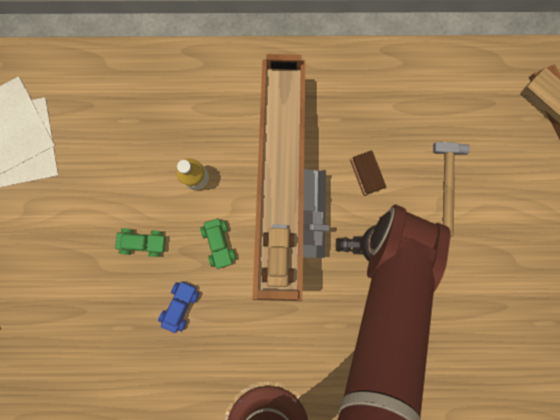

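```bash
cat >> h.py <<'E'
def wcloud(c):
    z=c['range_z'];h,w=z.shape
    u,v=np.meshgrid(np.arange(w),np.arange(h))
    p=np.stack([(u-c['cx'])/c['fx']*z,-(v-c['cy'])/c['fy']*z,-z,np.ones_like(z)],-1)
    return (p@np.array(c['tool_from_camera']).T)[...,:3]
E
python3 -c "
from h import *
import pickle
c=pickle.load(open('wrist1.pkl','rb'));s=bot.state()
T=wcloud(c);W=T@Q(s['tcp_rot']).T+s['tool_pos'];Rm=(W-O)@RR
print('dist?',[k for k in c])
for u,v in [(178,262),(165,270),(186,265),(186,290),(150,295),(390,262),(120,310),(60,320),(30,330),(90,350)]: print('finger tool mm',u,v,(T[v,u]*1000).round(1))
for u,v in [(145,152),(170,149),(200,148),(145,157),(172,155),(203,154),(140,157),(206,148),(150,130),(120,104),(165,104),(130,203),(160,199),(190,195),(140,233),(208,215),(33,100),(60,200)]: print('ramp mm',u,v,(Rm[v,u]*1000).round(1))
"
```

```text
dist? ['color', 'range_z', 'fx', 'fy', 'cx', 'cy', 'tool_from_camera']
finger tool mm 178 262 [ 11.2 -43.5 -24.3]
finger tool mm 165 270 [ 11.8 -45.7 -32.6]
finger tool mm 186 265 [  7.5 -41.9 -19.5]
finger tool mm 186 290 [ -2.9 -42.  -22.2]
finger tool mm 150 295 [ 11.7 -44.1 -50.5]
finger tool mm 390 262 [ 11.5  44.  -25. ]
finger tool mm 120 310 [ 12.2 -49.2 -59.8]
finger tool mm 60 320 [ 11.7 -64.5 -64.1]
finger tool mm 30 330 [ 12.  -69.3 -69. ]
finger tool mm 90 350 [  3.4 -55.8 -66.4]
ramp mm 145 152 [-28.5 -20.8 140. ]
ramp mm 170 149 [-27.3 -36.1 130.4]
ramp mm 200 148 [-27.9 -55.5 115.9]
ramp mm 145 157 [-32.1 -20.7 140.7]
ramp mm 172 155 [-31.9 -37.1 130. ]
ramp mm 203 154 [-32.8 -57.4 115.4]
ramp mm 140 157 [-32.3 -16.  138.7]
ramp mm 206 148 [-30.5 -51.9  81.6]
ramp mm 150 130 [-13.4 -11.9 105. ]
ramp mm 120 104 [  6.9   3.9 117.7]
ramp mm 165 104 [  8.9 -16.2  76. ]
ramp mm 130 203 [-77.8  16.8  99.3]
ramp mm 160 199 [-77.8  -5.   84.9]
ramp mm 190 195 [-77.9 -29.   68.9]
ramp mm 140 233 [-142.9   61.3   -0.8]
ramp mm 208 215 [-95.4 -48.7  81.1]
ramp mm 33 100 [  4.5   8.8 199.4]
ramp mm 60 200 [-50.    4.9 200.1]
```

Emit:
arm_command([
  [85,0,-16,0,0],
  [85,0,-16,0,0],
  [85,0,-16,0,0],
  [85,0,0,25,0],
  [85,0,0,30,0],
  [85,0,0,25,0],
  [85,0,0,20,0],
  [85,0,0,0,0],
])

```text
t: 2.25
tool_pos: [0.4313, -0.1703, 0.1281]
tcp_rot: [-0.001, 1.0, -0.025, -0.004]
force: [-0.6, 0.1, 0.5]
finger_gap: 0.994
```

```bash
python3 -c "
from h import *
st([-.067,-.070,.104])
import pickle
for n in ('wrist','top'):
  c=bot.capture(n);save(n+'2',c['color']);pickle.dump(c,open(n+'2.pkl','wb'))"
```

```text
t 2.25 ramp [-78.2 -76.9 128.1] F [-0.6  0.1  0.5] gap 0.994 j [ 0.33  0.49  0.    2.06  0.    0.6  -1.29]
tool z [-0.008  0.002 -1.   ] turn needed -0.0164
shift mm [11.3 -7.1 24. ]
```

View pics/wrist2.png

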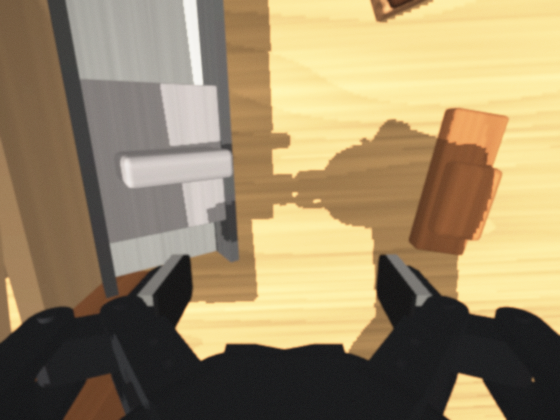

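Emit:
arm_command([
  [85,5,-4,0,-0.016],
  [85,0,-3,8,0],
  [85,0,0,8,0],
  [85,0,0,8,0],
  [85,5,0,0,0],
  [85,5,0,0,0],
  [85,0,0,0,0],
  [85,0,0,0,0],
])

```text
t: 3.02
tool_pos: [0.4507, -0.163, 0.1075]
tcp_rot: [0.0, 1.0, -0.015, 0.0]
force: [0.0, 0.0, -0.4]
finger_gap: 0.994
```

```bash
python3 -c "
from h import *
import pickle
for n in ('wrist','top'):
  st([-.067,-.070,.104])
  c=bot.capture(n);save(n+'3',c['color']);pickle.dump(c,open(n+'3.pkl','wb'))
c=pickle.load(open('wrist3.pkl','rb'));s=bot.state()
T=wcloud(c);W=T@Q(s['tcp_rot']).T+s['tool_pos'];Rm=(W-O)@RR
for u in (120,140,160,180,200): print(u,[(v,*(Rm[v,u]*1000).round(0)) for v in range(150,240,6)])
"
```

```text
t 3.02 ramp [-59.1 -69.  107.5] F [ 0.   0.  -0.4] gap 0.994 j [ 0.3   0.54 -0.01  2.05  0.    0.56 -1.3 ]
tool z [ 0.001 -0.    -1.   ] turn needed 0.0029
shift mm [-7.9  1.   3.5]
t 3.07 ramp [-59.5 -69.  107.5] F [-0.1  0.2  0.3] gap 0.999 j [ 0.31  0.54 -0.    2.05  0.    0.56 -1.3 ]
tool z [ 0.001 -0.    -1.   ] turn needed 0.0028
shift mm [-7.5  1.   3.5]
120 [(150, np.float64(-5.0), np.float64(2.0), np.float64(113.0)), (156, np.float64(-7.0), np.float64(3.0), np.float64(112.0)), (162, np.float64(-10.0), np.float64(4.0), np.float64(111.0)), (168, np.float64(-12.0), np.float64(3.0), np.float64(113.0)), (174, np.float64(-15.0), np.float64(4.0), np.float64(113.0)), (180, np.float64(-18.0), np.float64(3.0), np.float64(114.0)), (186, np.float64(-20.0), np.float64(4.0), np.float64(113.0)), (192, np.float64(-23.0), np.float64(5.0), np.float64(113.0)), (198, np.float64(-25.0), np.float64(3.0), np.float64(116.0)), (204, np.float64(-26.0), np.float64(-1.0), np.float64(125.0)), (210, np.float64(-28.0), np.float64(-2.0), np.float64(127.0)), (216, np.float64(-31.0), np.float64(-1.0), np.flo
[... 3327 characters left out ...]
 (174, np.float64(-18.0), np.float64(-26.0), np.float64(92.0)), (180, np.float64(-21.0), np.float64(-26.0), np.float64(92.0)), (186, np.float64(-25.0), np.float64(-26.0), np.float64(91.0)), (192, np.float64(-25.0), np.float64(-29.0), np.float64(106.0)), (198, np.float64(-24.0), np.float64(-33.0), np.float64(119.0)), (204, np.float64(-25.0), np.float64(-35.0), np.float64(126.0)), (210, np.float64(-28.0), np.float64(-34.0), np.float64(126.0)), (216, np.float64(-30.0), np.float64(-35.0), np.float64(128.0)), (222, np.float64(-33.0), np.float64(-35.0), np.float64(127.0)), (228, np.float64(-35.0), np.float64(-35.0), np.float64(129.0)), (234, np.float64(-50.0), np.float64(-24.0), np.float64(93.0))]
```

View pics/wrist3.png

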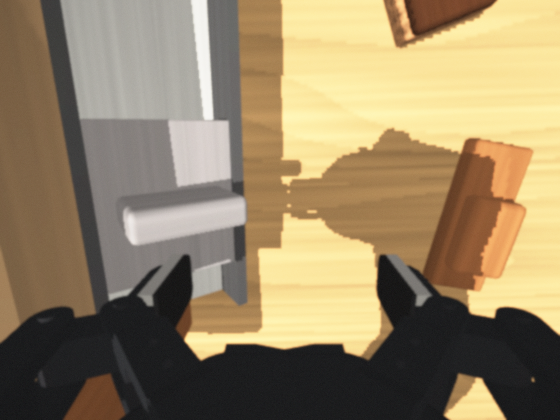

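Emit:
arm_command([
  [85,5,0,0,0],
  [85,8,0,0,0],
  [85,8,0,0,0],
  [85,8,0,0,0],
  [85,8,0,0,0],
  [85,8,0,0,0],
  [85,0,0,0,0],
  [85,0,0,0,0],
])

```text
t: 3.78
tool_pos: [0.4967, -0.1641, 0.1073]
tcp_rot: [-0.0, 1.0, -0.015, 0.001]
force: [-0.3, 0.2, 0.2]
finger_gap: 0.992
```

```bash
python3 -c "
from h import *
import pickle
st([.03,-.070,.104])
c=bot.capture('wrist');save('wrist4',c['color'])
"
```

```text
t 3.78 ramp [-13.1 -68.5 107.3] F [-0.3  0.2  0.2] gap 0.992 j [ 0.28  0.58 -0.    1.93  0.    0.62 -1.32]
tool z [ 0.003 -0.    -1.   ] turn needed 0.0027
shift mm [43.1  1.6  3.4]
```

View pics/wrist4.png

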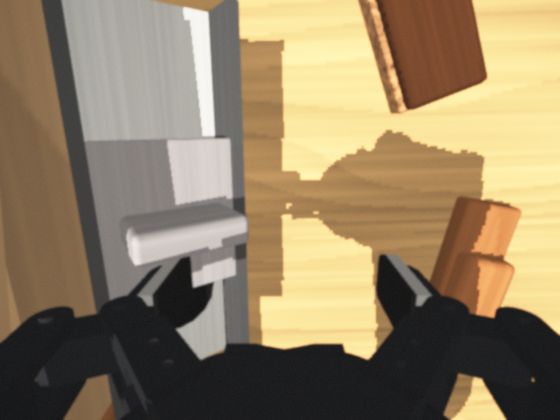

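Emit:
arm_command([
  [85,8,0,0,0],
  [85,8,0,0,0],
  [85,6,0,0,0],
  [85,4,0,0,0],
  [85,3,0,0,0],
  [85,0,0,0,0],
  [85,0,0,0,0],
  [85,0,0,0,0],
])

```text
t: 4.5
tool_pos: [0.525, -0.1651, 0.1076]
tcp_rot: [0.0, 1.0, -0.015, 0.001]
force: [-1.5, -0.1, -1.2]
finger_gap: 0.996
```

```bash
python3 -c "
from h import *
st([.03,-.070,.104])
c=bot.capture('wrist');save('wrist5',c['color'])
"
```

```text
t 4.5 ramp [ 15.2 -68.7 107.6] F [-1.5 -0.1 -1.2] gap 0.996 j [ 0.27  0.62 -0.    1.85 -0.    0.67 -1.34]
tool z [ 0.002 -0.    -1.   ] turn needed 0.0023
shift mm [14.8  1.4  3.6]
```

View pics/wrist5.png

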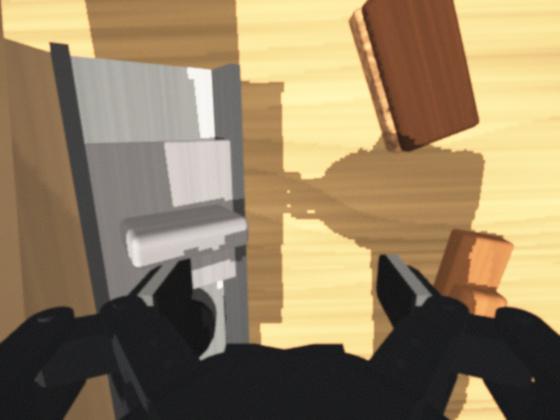

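Emit:
arm_command([
  [85,4,0,0,0],
  [85,3,0,0,0],
  [85,2,0,0,0],
  [85,2,0,0,0],
  [85,0,0,0,0],
  [85,0,0,0,0],
  [85,0,0,0,0],
  [85,0,0,0,0],
])

```text
t: 5.22
tool_pos: [0.5354, -0.1655, 0.1074]
tcp_rot: [0.0, 1.0, -0.015, 0.001]
force: [-0.2, -0.5, 0.6]
finger_gap: 0.997
```

```bash
python3 -c "
from h import *
st([.03,-.070,.104])
"
```

```text
t 5.22 ramp [ 25.7 -68.7 107.4] F [-0.2 -0.5  0.6] gap 0.997 j [ 0.26  0.63  0.    1.83 -0.    0.69 -1.34]
tool z [ 0.001 -0.    -1.   ] turn needed 0.0024
shift mm [4.3 1.3 3.4]
```

Emit:
arm_command([
  [85,2,0,0,0],
  [85,2,0,0,0],
  [85,1,0,0,0],
  [85,1,0,0,0],
  [85,0,0,0,0],
  [85,0,0,0,0],
  [85,0,0,0,0],
  [85,0,0,0,0],
])

```text
t: 5.88
tool_pos: [0.537, -0.1654, 0.107]
tcp_rot: [-0.001, 1.0, -0.015, -0.004]
force: [-8.4, 0.4, 6.9]
finger_gap: 0.996
```

```bash
python3 -c "
from h import *
st([.03,-.070,.104])
"
```

```text
t 5.88 ramp [ 27.2 -68.6 107. ] F [-8.4  0.4  6.9] gap 0.996 j [ 0.26  0.63  0.    1.81  0.    0.7  -1.34]
tool z [-0.009  0.001 -1.   ] turn needed 0.0036
shift mm [2.8 1.4 3. ]
```

Emit:
arm_command([
  [85,-10,0,0,0],
  [85,-15,0,0,0],
  [85,-18,0,0,0],
  [85,-18,0,0,0],
  [85,-18,0,0,0],
  [85,-16,0,0,0],
  [85,-6,0,0,0],
  [85,0,0,0,0],
])

```text
t: 6.55
tool_pos: [0.4394, -0.1628, 0.1075]
tcp_rot: [0.0, 1.0, -0.016, 0.0]
force: [-0.1, 0.8, -0.9]
finger_gap: 0.991
```

```bash
python3 -c "
from h import *
import pickle
st([-.04,-.070,.104]);s=bot.state()
c=bot.capture('wrist');save('wrist6',c['color']);pickle.dump((c,s),open('wrist6.pkl','wb'))
c=bot.capture('top');save('top6c',cv2.resize(c['color'][150:310,230:350],None,fx=3.5,fy=3.5))
"
```

```text
t 6.55 ramp [-70.4 -69.2 107.5] F [-0.1  0.8 -0.9] gap 0.991 j [ 0.31  0.52 -0.01  2.07  0.01  0.54 -1.3 ]
tool z [ 0. -0. -1.] turn needed 0.0015
shift mm [30.4  0.9  3.5]
```

View pics/wrist6.png

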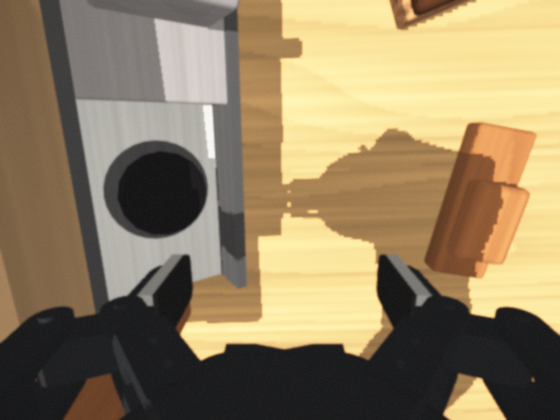

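View pics/top6c.png

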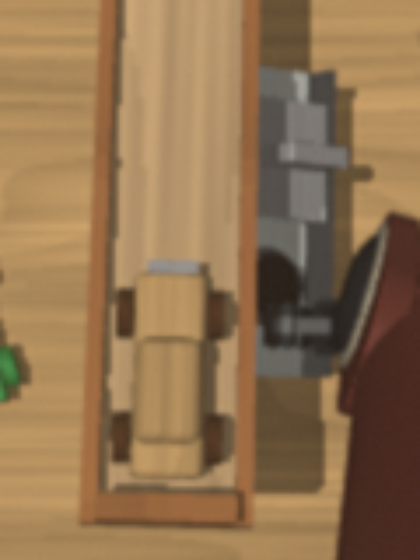

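```bash
python3 -c "
from h import *
import pickle
c,s=pickle.load(open('wrist6.pkl','rb'))
T=wcloud(c);W=T@Q(s['tcp_rot']).T+s['tool_pos'];Rm=(W-O)@RR*1000
g=cv2.cvtColor(c['color'],cv2.COLOR_RGB2GRAY)
m=(g<45).astype(np.uint8);m[:135]=0;m[242:]=0;m[:,:100]=0;m[:,215:]=0
P=Rm[m>0];v,u=np.nonzero(m);print(len(P),u.min(),u.max(),v.min(),v.max(),P.min(0),P.max(0),np.median(P,0))
n=P[:,1]*-.574+(P[:,2]-83)*.819;print('n',np.percentile(n,[5,50,95]))
for y in range(120,280,12): print(y,[tuple(Rm[y,x].round(0)) for x in (75,95,110,157,215,225,235)])
for u,v in [(185,262),(186,275),(188,285),(180,258),(170,258),(160,285)]: print('tip',(T[v,u]*1000).round(1))
"
```

```text
5690 118 205 151 234 [-60.27022736 -69.45155837  75.48667828] [ -3.48363494  14.89484635 249.75725123] [-37.70906816  -7.07388228  95.50339617]
n [13.06612002 14.41938467 15.5396286 ]
120 [(np.float64(-3.0), np.float64(14.0), np.float64(122.0)), (np.float64(-2.0), np.float64(20.0), np.float64(97.0)), (np.float64(-2.0), np.float64(15.0), np.float64(94.0)), (np.float64(-2.0), np.float64(-4.0), np.float64(83.0)), (np.float64(-2.0), np.float64(-30.0), np.float64(67.0)), (np.float64(-2.0), np.float64(-38.0), np.float64(78.0)), (np.float64(-2.0), np.float64(-44.0), np.float64(82.0))]
132 [(np.float64(-7.0), np.float64(13.0), np.float64(123.0)), (np.float64(-8.0), np.float64(20.0), np.float64(98.0)), (np.float64(-8.0), np.float64(16.0), np.float64(94.0)), (np.float64(-8.0), np.float64(-3.0), np.float64(82.0)), (np.float64(-9.0), np.float64(-30.0), np.float64(66.0)), (np.float64(-8.0), np.float64(-38.0), np.float64(77.0)), (np.float64(-8.0), np.float64(-44.0), np.float64(83.0))]
144 [(np.float64(-12.0), np.float64(14.0), np.float64(124.0)), (np.float64(-14.0), np.float64(21.0), np.float64(98
[... 4231 characters left out ...]
t64(-25.0), np.float64(66.0)), (np.float64(-90.0), np.float64(-32.0), np.float64(69.0)), (np.float64(-84.0), np.float64(-41.0), np.float64(82.0))]
276 [(np.float64(-73.0), np.float64(28.0), np.float64(118.0)), (np.float64(-70.0), np.float64(15.0), np.float64(123.0)), (np.float64(-83.0), np.float64(23.0), np.float64(99.0)), (np.float64(-59.0), np.float64(-22.0), np.float64(144.0)), (np.float64(-135.0), np.float64(-8.0), np.float64(0.0)), (np.float64(-99.0), np.float64(-32.0), np.float64(69.0)), (np.float64(-92.0), np.float64(-40.0), np.float64(81.0))]
tip [  9.7 -41.7 -21.1]
tip [  3.8 -41.6 -21.5]
tip [ -2.5 -42.1 -18.7]
tip [ 11.7 -43.5 -21.4]
tip [ 11.4 -48.1 -20.6]
tip [ 11.3 -43.6 -43.3]
```

Emit:
arm_command([
  [85,10,2,0,0],
  [85,11,0,0,0],
  [85,10,0,0,0],
  [85,0,0,8,0],
  [85,0,0,8,0],
  [85,0,0,6,0],
  [85,0,0,0,0],
  [85,0,0,0,0],
])

```text
t: 7.32
tool_pos: [0.4699, -0.1654, 0.0845]
tcp_rot: [-0.0, 1.0, -0.015, -0.001]
force: [0.2, 0.6, 0.1]
finger_gap: 0.994
```

```bash
python3 -c "
from h import *
st([-.039,-.071,.06])
c=bot.capture('wrist');save('wrist7',c['color'])
c=bot.capture('scene');save('scene7',cv2.resize(c['color'][80:360,160:400],None,fx=2,fy=2))
"
```

```text
t 7.32 ramp [-39.8 -70.8  84.5] F [0.2 0.6 0.1] gap 0.994 j [ 0.3   0.6  -0.    2.01  0.    0.54 -1.31]
tool z [-0.002  0.001 -1.   ] turn needed 0.0024
shift mm [ 0.9  0.3 24.5]
```

View pics/wrist7.png

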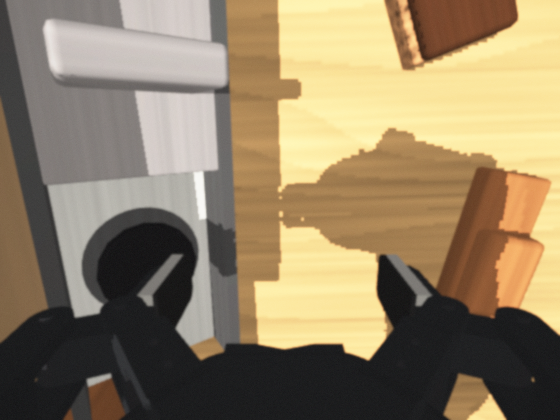

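View pics/scene7.png

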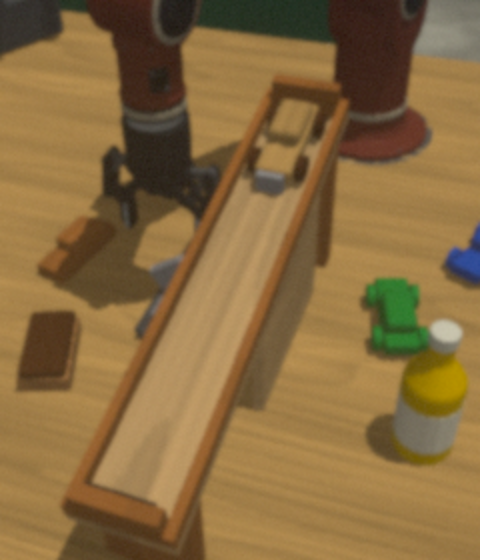

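Emit:
arm_command([
  [85,0,0,3,0],
  [85,0,0,3,0],
  [85,0,0,2,0],
  [85,0,0,2,0],
  [85,0,0,0,0],
  [85,0,0,0,0],
  [85,0,0,0,0],
  [85,0,0,0,0],
])

```text
t: 8.08
tool_pos: [0.471, -0.1656, 0.0754]
tcp_rot: [0.0, 1.0, -0.015, 0.0]
force: [-0.3, 0.2, -0.2]
finger_gap: 0.995
```

```bash
python3 -c "
from h import *
st([-.039,-.071,.06])
"
```

```text
t 8.08 ramp [-38.7 -70.9  75.4] F [-0.3  0.2 -0.2] gap 0.995 j [ 0.3   0.61 -0.    2.02  0.    0.51 -1.31]
tool z [ 0. -0. -1.] turn needed 0.0027
shift mm [-0.3  0.1 15.4]
```

Emit:
arm_command([
  [85,0,0,3,0],
  [85,0,0,3,0],
  [85,0,0,2,0],
  [85,0,0,0,0],
  [85,0,0,0,0],
  [85,0,0,0,0],
  [85,0,0,0,0],
  [85,0,0,0,0],
])

```text
t: 8.75
tool_pos: [0.4713, -0.1656, 0.0675]
tcp_rot: [0.0, 1.0, -0.015, 0.0]
force: [1.3, -1.4, 3.9]
finger_gap: 0.99
```

```bash
python3 -c "
from h import *
st([-.039,-.071,.06])
"
```

```text
t 8.75 ramp [-38.4 -70.9  67.5] F [ 1.3 -1.4  3.9] gap 0.99 j [ 0.3   0.63 -0.    2.02  0.    0.49 -1.31]
tool z [ 0.001 -0.    -1.   ] turn needed 0.0026
shift mm [-0.6  0.1  7.5]
```

Contact. Now press down.

Emit:
arm_command([
  [85,0,0,4,0],
  [85,0,0,4,0],
  [85,0,0,4,0],
  [85,0,0,2,0],
  [85,0,0,2,0],
  [85,0,0,0,0],
  [85,0,0,0,0],
  [85,0,0,0,0],
])

```text
t: 9.42
tool_pos: [0.4713, -0.1654, 0.0543]
tcp_rot: [-0.0, 1.0, -0.015, 0.001]
force: [-4.8, -0.2, 27.3]
finger_gap: 0.991
```

```bash
python3 -c "
from h import *
st([-.039,-.071,.06])
c=bot.capture('scene');save('scene8',cv2.resize(c['color'][80:360,160:400],None,fx=2,fy=2))
"
```

```text
t 9.42 ramp [-38.4 -70.7  54.3] F [-4.8 -0.2 27.3] gap 0.991 j [ 0.3   0.65 -0.    2.03  0.    0.46 -1.31]
tool z [ 0.002  0.    -1.   ] turn needed 0.003
shift mm [-0.6  0.3 -5.7]
```

View pics/scene8.png

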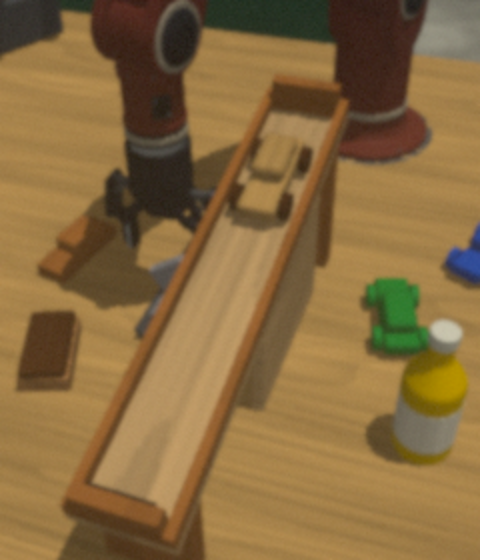

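The press has bottomed out at 27 N. The gate is down and the car is rolling, so I'm holding it there.

Emit:
arm_command([
  [85,0,0,0,0],
  [85,0,0,0,0],
  [85,0,0,0,0],
  [85,0,0,0,0],
  [85,0,0,0,0],
  [85,0,0,0,0],
  [85,0,0,0,0],
  [85,0,0,0,0],
])

```text
t: 10.13
tool_pos: [0.4713, -0.1654, 0.0544]
tcp_rot: [-0.0, 1.0, -0.015, 0.001]
force: [-3.8, 0.6, 27.6]
finger_gap: 0.995
```

Emit:
arm_command([
  [85,0,0,0,0],
  [85,0,0,0,0],
  [85,0,0,0,0],
  [85,0,0,0,0],
  [85,0,0,0,0],
  [85,0,0,0,0],
  [85,0,0,0,0],
  [85,0,0,0,0],
])

```text
t: 10.8
tool_pos: [0.4712, -0.1655, 0.0543]
tcp_rot: [-0.0, 1.0, -0.015, 0.001]
force: [-4.4, 0.4, 27.8]
finger_gap: 0.999
```

Emit:
arm_command([
  [85,0,0,0,0],
  [85,0,0,0,0],
  [85,0,0,0,0],
  [85,0,0,0,0],
  [85,0,0,0,0],
  [85,0,0,0,0],
  [85,0,0,0,0],
  [85,0,0,0,0],
])

```text
t: 11.47
tool_pos: [0.4713, -0.1654, 0.0543]
tcp_rot: [-0.0, 1.0, -0.015, 0.001]
force: [-3.9, 0.9, 27.3]
finger_gap: 0.993
```

```bash
python3 -c "
from h import *
st([-.039,-.071,.06])
c=bot.capture('scene');save('scene9',cv2.resize(c['color'][80:360,160:400],None,fx=2,fy=2))
"
```

```text
t 11.47 ramp [-38.4 -70.7  54.3] F [-3.9  0.9 27.3] gap 0.993 j [ 0.3   0.65 -0.    2.03  0.    0.46 -1.31]
tool z [ 0.002  0.    -1.   ] turn needed 0.003
shift mm [-0.5  0.3 -5.7]
```

View pics/scene9.png

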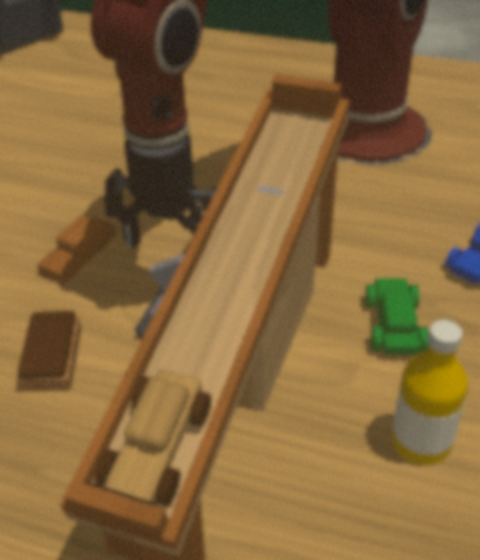

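Emit:
arm_command([
  [85,0,0,-10,0],
  [85,0,0,-20,0],
  [85,0,5,-25,0],
  [85,0,0,-30,0],
  [85,0,0,-25,0],
  [85,0,0,-10,0],
  [85,0,0,0,0],
  [85,0,0,0,0],
])

```text
t: 12.18
tool_pos: [0.47, -0.1704, 0.1709]
tcp_rot: [-0.0, 1.0, -0.015, -0.001]
force: [-0.2, 0.0, -0.7]
finger_gap: 0.994
```

Emit:
arm_command([
  [85,15,0,0,0],
  [85,22,0,0,0],
  [85,24,0,0,0],
  [85,24,0,0,0],
  [85,22,0,0,0],
  [85,10,0,0,0],
  [85,0,0,0,0],
  [85,0,0,0,0],
])

```text
t: 12.85
tool_pos: [0.5862, -0.1736, 0.1689]
tcp_rot: [-0.001, 1.0, -0.015, -0.002]
force: [0.2, -0.3, -1.0]
finger_gap: 0.994
```

```bash
python3 -c "
from h import *
st([.079,-.074,.108])
c=bot.capture('wrist');save('wrist10',c['color'])
c=bot.capture('top');save('top10c',cv2.resize(c['color'][40:310,230:400],None,fx=2.2,fy=2.2))
"
```

```text
t 12.85 ramp [ 76.7 -75.2 168.9] F [ 0.2 -0.3 -1. ] gap 0.994 j [ 0.25  0.62  0.    1.61 -0.    0.91 -1.35]
tool z [-0.005  0.001 -1.   ] turn needed 0.003
shift mm [ 2.6 -1.1 60.9]
```

View pics/wrist10.png

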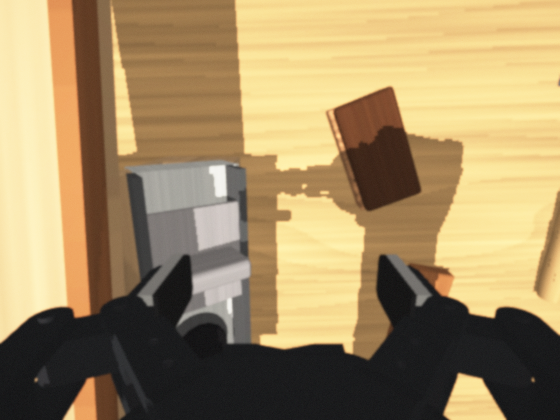

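View pics/top10c.png

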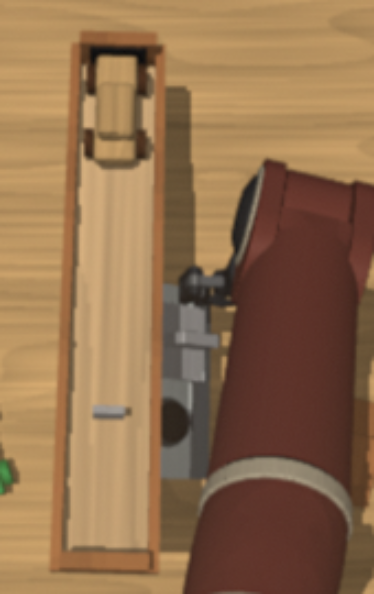

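Emit:
arm_command([
  [85,2,0,12,0],
  [85,0,0,16,0],
  [85,0,0,16,0],
  [85,0,0,11,0],
  [85,0,0,6,0],
  [85,0,0,0,0],
  [85,0,0,0,0],
  [85,0,0,0,0],
])

```text
t: 13.62
tool_pos: [0.5903, -0.1743, 0.1111]
tcp_rot: [0.0, 1.0, -0.015, 0.001]
force: [0.9, -1.1, 1.3]
finger_gap: 0.993
```

```bash
python3 -c "
from h import *
st([.079,-.074,.108])
c=bot.capture('wrist');save('wrist11',c['color'])
"
```

```text
t 13.62 ramp [ 80.8 -75.7 111.1] F [ 0.9 -1.1  1.3] gap 0.993 j [ 0.25  0.69 -0.    1.66  0.    0.79 -1.35]
tool z [ 0.002 -0.    -1.   ] turn needed 0.0026
shift mm [-1.8 -1.7  3.1]
```

View pics/wrist11.png

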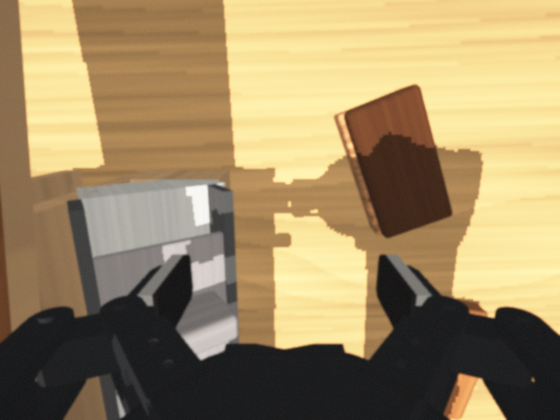

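Emit:
arm_command([
  [85,-8,0,2,0],
  [85,-8,0,0,0],
  [85,-8,0,0,0],
  [85,-8,0,0,0],
  [85,-8,0,0,0],
  [85,-8,0,0,0],
  [85,-8,0,0,0],
  [85,-6,0,0,0],
])

```text
t: 14.33
tool_pos: [0.5269, -0.1721, 0.1086]
tcp_rot: [-0.0, 1.0, -0.015, 0.0]
force: [2.9, 0.3, -1.7]
finger_gap: 0.998
```

Emit:
arm_command([
  [85,-6,0,0,0],
  [85,-8,0,0,0],
  [85,-8,0,0,0],
  [85,-6,0,0,0],
  [85,-3,0,0,0],
  [85,0,0,0,0],
  [85,0,0,0,0],
  [85,0,0,0,0],
])

```text
t: 15.0
tool_pos: [0.4955, -0.1717, 0.108]
tcp_rot: [0.0, 1.0, -0.015, -0.001]
force: [-0.3, 0.4, 0.3]
finger_gap: 0.994
```

```bash
python3 -c "
from h import *
st([-.02,-.075,.108])
c=bot.capture('wrist');save('wrist12',c['color'])
"
```

```text
t 15.0 ramp [-14.  -76.2 108. ] F [-0.3  0.4  0.3] gap 0.994 j [ 0.3   0.59 -0.01  1.92  0.01  0.64 -1.32]
tool z [-0.003 -0.    -1.   ] turn needed 0.0027
shift mm [-6.  -1.2 -0. ]
```

View pics/wrist12.png

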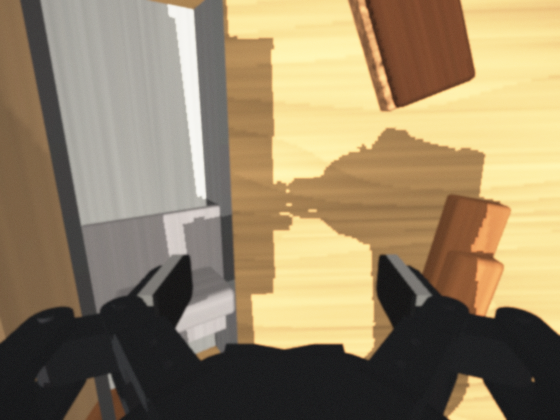

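Emit:
arm_command([
  [85,-2,0,0,0],
  [85,-2,0,0,0],
  [85,-2,0,0,0],
  [85,-1,0,0,0],
  [85,-1,0,0,0],
  [85,0,0,0,0],
  [85,0,0,0,0],
  [85,0,0,0,0],
])

```text
t: 15.72
tool_pos: [0.4887, -0.1713, 0.1084]
tcp_rot: [0.0, 1.0, -0.015, 0.0]
force: [2.4, -0.4, -1.5]
finger_gap: 0.998
```

```bash
python3 -c "
from h import *
st([-.02,-.075,.108])
"
```

```text
t 15.72 ramp [-20.8 -76.  108.4] F [ 2.4 -0.4 -1.5] gap 0.998 j [ 0.3   0.58 -0.01  1.94  0.01  0.62 -1.31]
tool z [ 0. -0. -1.] turn needed 0.0025
shift mm [ 0.8 -1.   0.4]
```

Emit:
arm_command([
  [85,-2,0,0,0],
  [85,-2,0,0,0],
  [85,-1,0,0,0],
  [85,-1,0,0,0],
  [85,0,0,0,0],
  [85,0,0,0,0],
  [85,0,0,0,0],
  [85,0,0,0,0],
])

```text
t: 16.38
tool_pos: [0.4876, -0.1714, 0.1089]
tcp_rot: [0.001, 1.0, -0.016, 0.005]
force: [9.0, -1.2, -5.9]
finger_gap: 0.991
```

```bash
python3 -c "
from h import *
st([-.02,-.075,.108])
"
```

```text
t 16.38 ramp [-21.9 -76.1 108.9] F [ 9.  -1.2 -5.9] gap 0.991 j [ 0.3   0.57 -0.01  1.95  0.01  0.61 -1.31]
tool z [ 0.011 -0.002 -1.   ] turn needed 0.0016
shift mm [ 1.9 -1.1  1. ]
```

Emit:
arm_command([
  [85,4,0,0,0],
  [85,10,0,0,0],
  [85,4,0,-15,0],
  [85,0,0,-30,0],
  [85,0,0,-30,0],
  [85,0,10,-30,0],
  [85,0,30,-15,0],
  [85,0,30,0,0],
])

```text
t: 17.05
tool_pos: [0.4996, -0.2408, 0.2325]
tcp_rot: [0.0, 1.0, -0.013, 0.002]
force: [0.6, -1.0, -0.2]
finger_gap: 0.992
```

Emit:
arm_command([
  [85,0,35,0,0],
  [85,0,35,0,0],
  [85,0,35,0,0],
  [85,0,30,0,0],
  [85,0,15,0,0],
  [85,0,0,0,0],
  [85,0,0,0,0],
  [85,0,0,0,0],
])

```text
t: 17.72
tool_pos: [0.494, -0.3888, 0.2279]
tcp_rot: [-0.002, 1.0, -0.014, -0.001]
force: [0.6, 0.4, 0.2]
finger_gap: 0.998
```

```bash
python3 -c "
from h import *
st()
c=bot.capture('top');save('top13',c['color']);save('top13c',cv2.resize(c['color'][40:310,230:400],None,fx=2.2,fy=2.2))
P=cloud(c);Rm=(P-O)@RR*1000
for v in range(205,250,3): print(v,Rm[v,[310,314,318,322]].round(0).tolist())
"
```

```text
t 17.72 ramp [  -8.4 -293.3  227.9] F [0.6 0.4 0.2] gap 0.998 j [ 0.62  0.58  0.02  1.49 -0.01  1.07 -0.96]
tool z [-0.002  0.003 -1.   ] turn needed 0.0049
205 [[23.0, -10.0, 77.0], [24.0, -20.0, 70.0], [25.0, -30.0, 62.0], [23.0, -38.0, 82.0]]
208 [[16.0, -10.0, 74.0], [16.0, -20.0, 70.0], [17.0, -30.0, 66.0], [16.0, -38.0, 78.0]]
211 [[8.0, -10.0, 73.0], [10.0, -20.0, 64.0], [9.0, -29.0, 70.0], [9.0, -38.0, 78.0]]
214 [[-1.0, -8.0, 104.0], [2.0, -20.0, 71.0], [2.0, -30.0, 68.0], [2.0, -39.0, 77.0]]
217 [[-8.0, -9.0, 103.0], [-8.0, -18.0, 99.0], [-7.0, -28.0, 92.0], [-6.0, -38.0, 81.0]]
220 [[-15.0, -9.0, 104.0], [-15.0, -18.0, 97.0], [-14.0, -28.0, 90.0], [-13.0, -38.0, 81.0]]
223 [[-22.0, -9.0, 103.0], [-21.0, -19.0, 92.0], [-21.0, -28.0, 90.0], [-20.0, -38.0, 86.0]]
226 [[-29.0, -9.0, 100.0], [-29.0, -19.0, 96.0], [-28.0, -29.0, 88.0], [-27.0, -39.0, 82.0]]
229 [[-38.0, -7.0, 137.0], [-38.0, -16.0, 140.0], [-38.0, -25.0, 135.0], [-37.0, -35.0, 129.0]]
232 [[-45.0, -7.0, 137.0], [-45.0, -16.0, 138.0], [-44.0, -26.0, 131.0], [-44.0, -35.0, 127.0]]
235 [[-50.0, -9.0, 101.0], [-50.0, -19.0, 94.0], [-49.0, -29.0, 92.0], [-48.0, -39.0, 80.0]]
238 [[-57.0, -10.0, 102.0], [-57.0, -19.0, 98.0], [-56.0, -29.0, 88.0], [-56.0, -39.0, 82.0]]
241 [[-64.0, -10.0, 101.0], [-64.0, -19.0, 97.0], [-63.0, -29.0, 89.0], [-63.0, -39.0, 80.0]]
244 [[-71.0, -10.0, 99.0], [-71.0, -19.0, 97.0], [-70.0, -29.0, 89.0], [-70.0, -39.0, 81.0]]
247 [[-78.0, -10.0, 100.0], [-78.0, -19.0, 98.0], [-77.0, -29.0, 91.0], [-77.0, -39.0, 81.0]]
```

View pics/top13c.png

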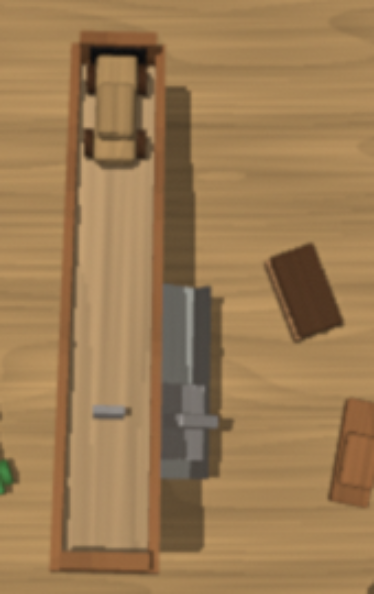

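View pics/top13.png

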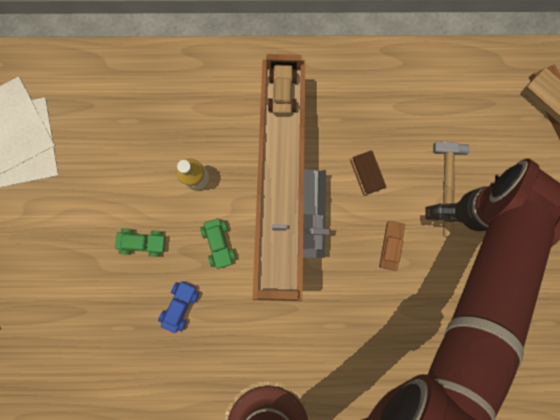

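```bash
python3 -c "
from h import *
print(bot.finish_job())"
```

```text
the job is handed in; nothing more can be done
None
```

The roll test is done and handed in at about 18 s, inside the 64 s limit. The hand-in gives no verdict.

- **Catch open:** I pushed the catch with one finger of the open gripper until it met its end stop at about 8 N. The button was fully visible afterwards.
- **Button press:** I pressed it right down, with the wrist force levelling off at about 27 N, and held it for more than 2 s. The camera showed the gate down and the car against the stop before I let go.
- **Catch closed:** I pushed the catch back until it met its other end stop at about 9 N, then backed off, lifted clear and moved the arm away.

**Final checks:** The last top view shows the car at the stop, the catch over the button with its fin in line with the gate, and the other things on the bench where they were. The robot touches nothing.

**Disagreements:**
- **Ramp origin:** My first estimate was about 5 mm off along the ramp. I corrected it by measuring the button directly.
- **Catch travel:** It came out at 86.5 mm against the stated 85 mm, which is within my measuring error.
- **Tool angle:** The tool stayed upright, because the moves cannot tilt it. Pressing with one open finger kept the gripper clear of the overhanging deck.

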